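Swing a sample dish to its index with the coarse wheel, then the fine knob

ROBOT

A 6-joint arm with a two-finger parallel gripper is mounted at the origin on a cart in front of the work surface, level with it; the furniture and walls round the work are solid. World frame = base frame: x ahead of the robot, y to its left, z up, the work surface at z = 0. Lengths are in m, angles in rad, forces in N, time in s.
With the tool pointing down it reaches from about 0.225 to 0.875 m from the base axis. Payload 3.4 kg.
Tool frame: the origin (TCP) lies between the finger pads; the fingertips stand 19 mm ahead of it and the grasp point (between the pads) is the TCP; z points along the fingers, y is the line along which they close (so a half turn about z gives the same grasp; the last joint's range is limited). The gripper opens to 85 mm and grips with 20 to 120 N. Pads are 22 mm wide; open, the fingers measure 114 mm over their backs; the gripper's body (76 mm by 85 mm) begins 54 mm behind the grasp point. The pads swing forward as they close: fully open they stand 13 mm farther back than shut.
Start: joints at [0.993, 0.276, 1.505, -0, 1.361, -0.121], TCP at [0.254, 0.516, 0.25] pointing down, gripper open.
Joint ranges: [-2.89, 2.89], [-0.75, 2.08], [0.22, 2.7], [-1.18, 4.32], [0.11, 2.71], [-2.7, 2.7]. Speed limits (rad/s): [2.57, 2.57, 3.14, 3.14, 3.14, 3.14].

INTERFACE

Orientations are given as a unit quaternion [w, x, y, z].
In Python, from rig import get_state, imaging, ticket gives the robot as it stands. The module is installed in compiled form; this text tells all that it offers.
- The arm moves only by the shell command python3 -m inch 'ROWS' [FORCE]. ROWS is JSON, a list of rows, each an object with "claw": the opening, from -1 (shut) to 1 (fully open); "travel": the shift along the world's x, y, z in units of 200 mm (1.0 is 200 mm), a list of three; "turn": the turn about the world's z in units of 180 degrees (1.0 is 180 degrees). A call has 1 to 5 rows; each row is the pose to reach, as a shift and turn from the pose commanded when the call began, turning the shorter way round; what a row does not reach only later rows make up. A row lasts 1/10 s, in which the tool goes at most 50 mm and 8.59 degrees, less where a joint would pass 70% of its speed; a pose out of reach is approached as far as the arm can. A call with a number of a shift or a turn outside -1 to 1 is refused whole. A call with a gripper value outside its range is refused whole. The fingers move at their own pace and stop on an object; FORCE is the grip in N (left out, the last holds). Time passes only in rows, so rows that repeat a pose let the fingers close. It gives the time, the measured TCP pose, the force, the opening and the grip force at its end, in the units of the state.
- get_state(): the state, without advancing time (a new reading comes with each control period).
- imaging.get_image(name): name is "scene" or "top" or "wrist"; returns the picture (420x560x3 uint8, red, green, blue); there is no depth.
- imaging.camera_params(name): a dict with "camera_matrix" (3x3 intrinsics, pixels), "cam_to_world" (4x4, takes a point from camera to world coordinates); the wrist camera has in their place "T_tool_cam" (4x4, takes a point from camera to tool coordinates, whose origin is the TCP and whose axes are the flange's). Camera axes: x right, y down, z forward; pixel columns grow to the right and rows downward; lengths in m; the calibration is good to about 2 mm. A picture is of the moment at which its call begins: read the wrist's pose just before it. camera_params takes no time and is no camera call.
- ticket.sign_off(): hands the job in; it is judged then, once.
The state is a dict: "clock": time; "qpos": joint angles; "qd": joint speeds; "effort": joint torques, N m; "position": TCP position; "ee_rot": TCP orientation; "contact_force": force on the tool from outside, world axes, zero at the start; "moment": the same for the moment, N m; "width": finger opening in m; "gripper_force": force on a finger pad.
Only numpy, scipy, OpenCV 4.12 (cv2) and the standard library are available. Lean on these libraries where they do the work, as an engineer would, in place of code of your own. Each camera call takes 0.05 s, during which the arm holds its last target. There are 200 camera calls.

TASK

Swing the sample dish to its reference mark: turn the big outer wheel until the lower arm's pointer points at the index block, near the middle of the block's width, and only then turn the small inner knob until the upper arm's pointer is exactly in line with the dark triangular mark on top of the block. Do not touch the dish or the upper arm that carries it, and leave the bottle, vial and tape roll alone.

Things in the scene. Friction and masses are not known exactly. Their poses are not given: they have to be found in the camera images.
- stage_base: Fixed grey round foot of the swing stage, 156 mm diameter, 12 mm high. Origin on the worktop, on the vertical axis shared by wheel, knob and both arms; +z up. A fixed stereo microscope, about 0.47 m high, stands to its left on the worktop (world x from 0.57 to 0.93 m, y from -0.13 to 0.23 m): go round it on the robot's side.
- coarse_wheel (a joint): Outer black handwheel, rad, counterclockwise from above positive, range -1.8 to 0.8. Lower arm, upper arm and inner knob are carried round with it; at value q the lower arm lies at angle q from the base's +x axis. Takes about 0.12 N m, stays where it is left. At the start it must turn 0.7 to 1.9 rad counterclockwise to reach the index.
- wheel_peg (a point): On the 124 mm outer wheel (top face 44 mm above the worktop): centre of the top of one of its three upright steel pegs. Pegs: 12 mm diameter, 44 to 74 mm above the worktop, 50 mm from the axis, 120 degrees apart. This peg is opposite the lower arm (180 degrees from it).
- fine_knob (a joint): Inner knob on the same axis, above the wheel: its angle relative to the wheel, rad, counterclockwise positive, range -2 to 2. 1 rad turns the upper arm 0.1 rad the same way relative to the lower arm (15.3 mm at its pointer); at 0 both arms line up. Takes about 0.03 N m, stays where it is left. Starts wound back at -1.5 to -1.2.
- knob_bar (a point): Top centre of the inner knob's straight black grip bar: 56 mm long, 10 mm thick, 20 mm tall (86 to 106 mm above the worktop), centred on the axis, on a 40 mm aluminium disc (80 to 86 mm up) on an 18 mm shaft. The point's x axis lies along the bar: at knob value 0 along the lower arm.
- index_block: Fixed aluminium index: a flat foot running out from the stage's foot, with an upright block 24 mm wide, 14 mm deep, 30 mm high, 159 to 173 mm from the axis, just beyond the arms' ends. Origin on the stage's axis on the worktop; its +x runs out to the block. It stands -0.15 to 0.35 rad from the base's +x axis.
- index_tip (a point): Tip of the dark flat triangular mark on top of the index block, on the middle of its width, 157 mm from the axis, 32 mm above the worktop, pointing at the axis. Axes as body index_block: +x outward, +y counterclockwise.
- coarse_tip (a point): Point of the pointer at the end of the dark steel lower arm, which is fixed to the outer wheel (14 to 22 mm above the worktop, 34 mm wide, 140 mm long plus pointer). The point is 153 mm from the axis, 19 mm above the worktop; the point's x axis runs outward along the arm.
- fine_tip (a point): Point of the dark pointer at the end of the upper arm, 153 mm from the axis, 30 mm above the worktop; the point's x axis runs outward along the arm.
- oil_bottle: Loose small amber bottle with black cap, 29 mm diameter, 62 mm tall, origin under its centre. Bystander.
- small_vial: Loose short glass vial with white cap, 23 mm diameter, 52 mm tall, origin under its centre. Bystander.
- tape_roll: Loose roll of tape lying flat, 75 mm diameter, 19 mm tall, origin under its centre. Bystander.
- upper_arm: Upper aluminium arm (23 to 31 mm above the worktop) above the lower one, geared to the inner knob, carrying the clear round sample dish (66 mm diameter, centre 106 mm from the axis, top 47 mm above the worktop). Origin on the axis, +x along the arm. Neither arm nor dish is to be touched.
Mind the look-alikes: they are no part of the job. Leave any yellow look-alike of the index_block alone.

How it is judged:
By the outcome, as a careful person would: the job done as asked, in the order asked, and still so for the second after the job is handed in, with the robot touching nothing.
It also fails if it takes over 54 s, if anything falls off the work surface, if the arm or the gripper's body presses on something with over 40 N, if the wrist force passes 120 N, or if a joint passes its speed limit or range.

## Working session

There is one attempt and no reset: what is moved stays moved. The work goes in short steps, Python scripts to look and compute and a shell command to move; the robot and the scene stay as the last step left them, time stands still between calls to the robot, and variables do not carry over. Pictures are saved under pics/ and viewed, at most 10 in all, crops included, and the job is handed in when it is done.

```bash
mkdir -p pics
python3 - <<'E'
from rig import get_state, imaging
import cv2,numpy as np
s=get_state();print(s)
for n in("scene","top"):
    cv2.imwrite(f"pics/{n}0.png",imaging.get_image(n)[:,:,::-1]);p=imaging.camera_params(n);print(n,np.round(p["camera_matrix"],1).tolist(),np.round(p["cam_to_world"],3).tolist())
print(imaging.camera_params("wrist"))
E
```

```text
{'clock': 0.0, 'qpos': array([ 9.93004916e-01,  2.76621415e-01,  1.50613674e+00, -1.78080134e-05,
        1.36071498e+00, -1.20949334e-01]), 'qd': array([ 0.00100794,  0.00016666, -0.00177665, -0.00078   ,  0.00094135,
       -0.00048613]), 'effort': array([-5.50535569e-04, -4.16766930e+01, -2.45809704e+01, -2.02856763e-04,
        1.09686790e-02,  2.39786635e-05]), 'position': array([0.25335154, 0.51562065, 0.24942319]), 'ee_rot': array([-3.13669901e-04,  2.26437941e-01,  9.74025141e-01, -8.86419898e-04]), 'contact_force': array([-0.64580213,  0.16867775, -0.95283587]), 'moment': array([ 0.02769839,  0.0214817 , -0.02253391]), 'gripper_force': 0.0, 'width': 0.08568558065686334}
scene [[414.2, 0.0, 275.6], [0.0, 414.2, 208.0], [0.0, 0.0, 1.0]] [[0.729, -0.424, 0.538, 0.12], [-0.684, -0.433, 0.587, -0.793], [-0.016, -0.796, -0.605, 0.612], [0.0, 0.0, 0.0, 1.0]]
top [[416.5, 0.0, 271.1], [0.0, 416.5, 209.7], [0.0, 0.0, 1.0]] [[0.03, -0.997, 0.071, 0.52], [-1.0, -0.029, 0.006, -0.299], [-0.004, -0.072, -0.997, 1.1], [0.0, 0.0, 0.0, 1.0]]
{'camera_matrix': array([[361.8169834 ,   0.        , 281.87916992],
       [  0.        , 361.8169834 , 208.21910325],
       [  0.        ,   0.        ,   1.        ]]), 'T_tool_cam': array([[-4.19799880e-04, -9.57217083e-01, -2.89370488e-01,
         7.31629060e-02],
       [ 9.99999241e-01, -6.66249857e-05, -1.23034311e-03,
         7.92260469e-04],
       [ 1.15842614e-03, -2.89370785e-01,  9.57216385e-01,
        -1.22918296e-01],
       [ 0.00000000e+00,  0.00000000e+00,  0.00000000e+00,
         1.00000000e+00]])}
```

View pics/top0.png

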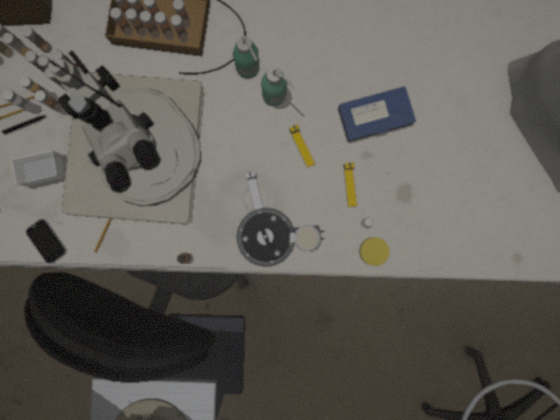

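View pics/scene0.png

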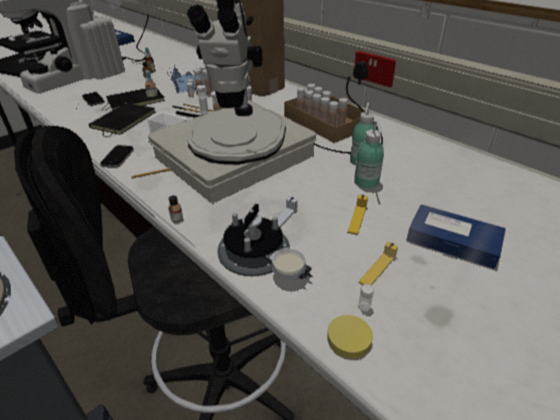

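The top view shows the stage at about (265,237), with the upper arm and dish to the right at (310,238). The index foot runs up to (252,178). The bottle is at (185,258), the vial at (367,222) and the tape at (375,251).

```bash
cat > h.py <<'E'
import numpy as np, cv2
from rig import get_state, imaging
from scipy.spatial.transform import Rotation as R
def cam(n,s=None):
    p=imaging.camera_params(n)
    if n!="wrist": return p["camera_matrix"],np.array(p["cam_to_world"])
    q=s["ee_rot"];T=np.eye(4);T[:3,:3]=R.from_quat([q[1],q[2],q[3],q[0]]).as_matrix();T[:3,3]=s["position"]
    return p["camera_matrix"],T@p["T_tool_cam"]
def ray(K,T,uv,z):
    d=T[:3,:3]@np.linalg.solve(K,[uv[0],uv[1],1]);o=T[:3,3]
    return o+d*(z-o[2])/d[2]
def proj(K,T,P):
    c=T[:3,:3].T@(np.array(P)-T[:3,3]);return (K@c/c[2])[:2]
E
python3 - <<'E'
from h import *
K,T=cam("top")
for n,uv,z in[("wheel",(265,237),.044),("block",(252,178),.03),("dish",(308,238),.047),("bottle",(185,258),.06),("vial",(367,222),.05),("tape",(375,251),.019),("edge",(265,268),0)]:print(n,ray(K,T,uv,z).round(3))
E
```

```text
wheel [ 0.526 -0.279  0.044]
block [ 0.677 -0.24   0.03 ]
dish [ 0.526 -0.388  0.047]
bottle [ 0.468 -0.082  0.06 ]
vial [ 0.571 -0.535  0.05 ]
tape [ 0.498 -0.564  0.019]
edge [ 0.445 -0.281  0.   ]
```

```bash
python3 -m inch '[{"claw":0,"travel":[0.28,-0.96,0],"turn":-0.1},{"claw":0,"travel":[0.28,-0.96,0],"turn":-0.1},{"claw":0,"travel":[0.28,-0.96,0],"turn":-0.1},{"claw":0,"travel":[0.28,-0.96,0],"turn":-0.1},{"claw":0,"travel":[0.28,-0.96,0],"turn":-0.1}]'
python3 -m inch '[{"claw":0,"travel":[0.22,-0.96,0],"turn":-0.1},{"claw":0,"travel":[0.22,-0.96,0],"turn":-0.1},{"claw":0,"travel":[0.22,-0.96,0],"turn":-0.1},{"claw":0,"travel":[0.22,-0.96,0],"turn":-0.1},{"claw":0,"travel":[0.22,-0.96,0],"turn":-0.1}]'
python3 -m inch '[{"claw":0,"travel":[0.05,-1,0],"turn":-0.1},{"claw":0,"travel":[0.05,-1,0],"turn":-0.1},{"claw":0,"travel":[0.05,-1,0],"turn":-0.1},{"claw":0,"travel":[0.05,-1,0],"turn":-0.1},{"claw":0,"travel":[0.05,-1,0],"turn":-0.1}]'
```

```text
clock: 0.6
position: [0.3101, 0.3188, 0.25]
ee_rot: [0.001, 0.379, 0.926, -0.002]
contact_force: [-0.0, 0.5, -0.5]
width: 0.0422
gripper_force: 0.0
clock: 1.1
position: [0.3549, 0.1277, 0.2503]
ee_rot: [0.001, 0.52, 0.854, -0.001]
contact_force: [0.7, 0.1, -0.5]
width: 0.0429
gripper_force: 0.0
clock: 1.6
position: [0.3649, -0.0729, 0.2504]
ee_rot: [0.001, 0.647, 0.762, -0.001]
contact_force: [-0.0, 1.1, 0.4]
width: 0.0427
gripper_force: 0.0
```

```bash
python3 -m inch '[{"claw":0,"travel":[0.4,-1,0],"turn":-0.05},{"claw":0,"travel":[0.4,-1,0],"turn":-0.05},{"claw":0,"travel":[0.4,-1,0],"turn":-0.05},{"claw":0,"travel":[0.68,-1,0],"turn":-0.05},{"claw":0,"travel":[0.68,-1,0],"turn":-0.05}]'
python3 -m inch '[{"claw":0,"travel":[0,0,0],"turn":0},{"claw":0,"travel":[0,0,0],"turn":0}]'
python3 - <<'E'
from h import *
s=get_state();im=imaging.get_image("wrist");cv2.imwrite("pics/w1.png",im[:,:,::-1]);np.save("w1.npy",[s],allow_pickle=True)
K,T=cam("wrist",s);print(s["position"],T.round(3).tolist())
E
```

```text
clock: 2.1
position: [0.5012, -0.2673, 0.25]
ee_rot: [-0.0, 0.702, 0.712, 0.001]
contact_force: [0.9, 1.2, -0.2]
width: 0.0426
gripper_force: 0.0
clock: 2.3
position: [0.5004, -0.266, 0.2488]
ee_rot: [-0.002, 0.702, 0.713, 0.0]
contact_force: [-0.2, -0.0, 0.1]
width: 0.0427
gripper_force: 0.0
[ 0.50041952 -0.26604528  0.24877234] [[1.0, 0.015, 0.003, 0.5], [0.015, -0.958, -0.287, -0.192], [-0.002, 0.287, -0.958, 0.372], [0.0, 0.0, 0.0, 1.0]]
```

View pics/w1.png

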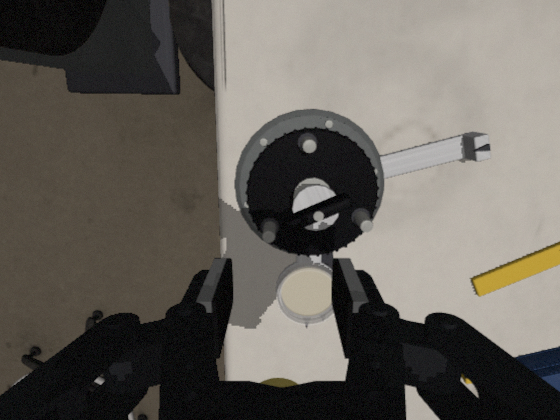

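The wrist view shows the peg tops at (310,146), (366,226) and (269,237). The bar centre is at (319,214), the dish at (307,292), its pointer near (306,326), and the block top near (482,147).

Run:
```python
from h import *
s=np.load("w1.npy",allow_pickle=True)[0];K,T=cam("wrist",s)
P=[ray(K,T,u,.074)[:2] for u in[(310,146),(366,226),(269,237)]];c=np.mean(P,0)
print("axis",c,[ (np.linalg.norm(p-c).round(4),np.degrees(np.arctan2(*(p-c)[::-1])).round(1)) for p in P])
for n,u,z in[("bar",(319,214),.106),("dish",(307,292),.047),("ftip",(306,326),.03),("block",(482,147),.03)]:
  p=ray(K,T,u,z)[:2]-c;print(n,np.linalg.norm(p).round(4),np.degrees(np.arctan2(*p[::-1])).round(1))
im=cv2.imread("pics/w1.png");a=cv2.resize(im[120:180,420:510],None,fx=4,fy=4,interpolation=2);b=cv2.resize(im[250:340,260:350],None,fx=4,fy=4,interpolation=2)
o=np.zeros((360,720,3),np.uint8);o[:240,:360]=a;o[:360,360:]=b;cv2.imwrite("pics/c1.png",o)
```

```text
axis [ 0.52926943 -0.27773797] [(np.float64(0.0499), np.float64(97.0)), (np.float64(0.0491), np.float64(-22.7)), (np.float64(0.0497), np.float64(-142.1))]
bar 0.0015 77.7
dish 0.0997 -90.9
ftip 0.1511 -89.9
block 0.1651 16.1
```

View pics/c1.png

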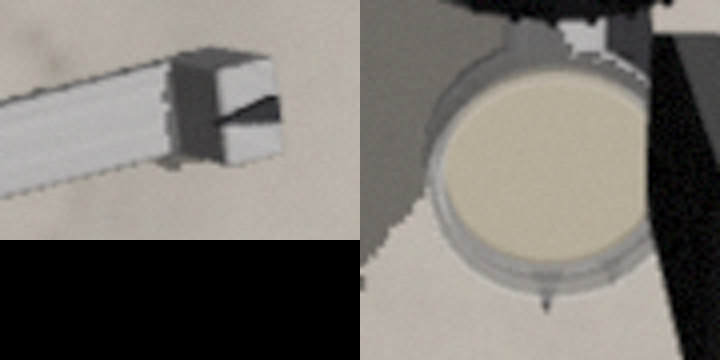

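```bash
python3 -m inch '[{"claw":0,"travel":[0.115,0.195,0],"turn":0.034},{"claw":0,"travel":[0.115,0.195,-0.2],"turn":0.034},{"claw":0,"travel":[0.115,0.195,-0.4],"turn":0.034},{"claw":0,"travel":[0.115,0.195,-0.6],"turn":0.034},{"claw":0,"travel":[0.115,0.195,-0.6],"turn":0.034}]'
python3 - <<'E'
from h import *
s=np.load("w1.npy",allow_pickle=True)[0];K,T=cam("wrist",s);c=np.array([.5293,-.2777])
for n,u,z in[("mark",(474,150.5),.032),("ftip",(306.5,327.5),.03)]:
  p=ray(K,T,u,z)[:2]-c;print(n,np.linalg.norm(p).round(4),np.degrees(np.arctan2(*p[::-1])).round(1))
s=get_state();print(s["position"])
K,T=cam("wrist",s);im=imaging.get_image("wrist");cv2.imwrite("pics/w2.png",im[:,:,::-1])
print(proj(K,T,[.5232,-.2281,.074]), proj(K,T,s["position"]))
E
```

```text
clock: 2.85
position: [0.5176, -0.2242, 0.1261]
ee_rot: [-0.006, 0.662, 0.749, -0.001]
contact_force: [-0.6, 0.3, -0.7]
width: 0.0426
gripper_force: 0.0
mark 0.1564 15.8
ftip 0.1531 -89.7
[ 0.51757952 -0.22423832  0.12607508]
[291.15243426 255.3703576 ] [280.01340231 299.69319664]
```

View pics/w2.png

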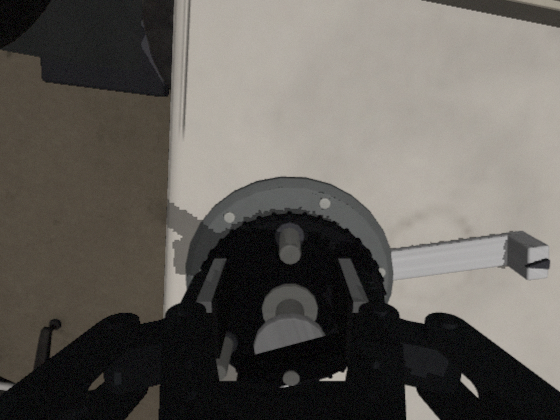

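The peg top is at (290,254), as projected, and sits between the open fingers. I'll descend and grip it.

```bash
python3 -m inch '[{"claw":0,"travel":[0,0,0],"turn":0},{"claw":0,"travel":[0,0,-0.1],"turn":0},{"claw":0,"travel":[0,0,-0.2],"turn":0},{"claw":0,"travel":[0,0,-0.29],"turn":0},{"claw":0,"travel":[0,0,-0.29],"turn":0}]'
python3 -m inch '[{"claw":0,"travel":[0,0,0],"turn":0}]'
```

```text
clock: 3.4
position: [0.5221, -0.2284, 0.073]
ee_rot: [0.0, 0.663, 0.749, 0.0]
contact_force: [-0.1, -0.4, -0.1]
width: 0.0427
gripper_force: 0.0
clock: 3.5
position: [0.5233, -0.2291, 0.0745]
ee_rot: [0.002, 0.663, 0.749, 0.0]
contact_force: [0.9, -1.0, -0.1]
width: 0.0427
gripper_force: 0.0
```

```bash
python3 -m inch '[{"claw":-1,"travel":[0,0,0],"turn":0},{"claw":-1,"travel":[0,0,0],"turn":0},{"claw":-1,"travel":[0,0,0],"turn":0},{"claw":-1,"travel":[0,0,0],"turn":0},{"claw":-1,"travel":[0,0,0],"turn":0}]' 25
python3 - <<'E'
import numpy as np
# commanded yaw = 97deg, radius .05 ; chunks of 5 rows x 6deg
a0=97
for k in range(4):
  s=np.radians(a0+25*k);r=[]
  for i in range(1,6):
    t=s+np.radians(5*i);r.append([round(.25*(np.cos(t)-np.cos(s)),3),round(.25*(np.sin(t)-np.sin(s)),3),round(5*i/180,3)])
  print(r)
E
```

```text
clock: 4.0
position: [0.5227, -0.229, 0.0739]
ee_rot: [0.001, 0.663, 0.749, 0.0]
contact_force: [-1.3, 0.2, 6.5]
width: 0.0107
gripper_force: 24.4
[[np.float64(-0.022), np.float64(-0.004), 0.028], [np.float64(-0.043), np.float64(-0.009), 0.056], [np.float64(-0.063), np.float64(-0.016), 0.083], [np.float64(-0.083), np.float64(-0.025), 0.111], [np.float64(-0.102), np.float64(-0.036), 0.139]]
[[np.float64(-0.018), np.float64(-0.012), 0.028], [np.float64(-0.035), np.float64(-0.026), 0.056], [np.float64(-0.05), np.float64(-0.042), 0.083], [np.float64(-0.065), np.float64(-0.058), 0.111], [np.float64(-0.077), np.float64(-0.076), 0.139]]
[[np.float64(-0.011), np.float64(-0.019), 0.028], [np.float64(-0.02), np.float64(-0.038), 0.056], [np.float64(-0.028), np.float64(-0.059), 0.083], [np.float64(-0.034), np.float64(-0.08), 0.111], [np.float64(-0.038), np.float64(-0.101), 0.139]]
[[np.float64(-0.002), np.float64(-0.022), 0.028], [np.float64(-0.002), np.float64(-0.044), 0.056], [np.float64(-0.001), np.float64(-0.065), 0.083], [np.float64(0.003), np.float64(-0.087), 0.111], [np.float64(0.008), np.float64(-0.108), 0.139]]
```

```bash
python3 -m inch '[{"claw":-1,"travel":[-0.022,-0.004,0],"turn":0.028},{"claw":-1,"travel":[-0.043,-0.009,0],"turn":0.056},{"claw":-1,"travel":[-0.063,-0.016,0],"turn":0.083},{"claw":-1,"travel":[-0.083,-0.025,0],"turn":0.111},{"claw":-1,"travel":[-0.102,-0.036,0],"turn":0.139}]'
python3 -m inch '[{"claw":-1,"travel":[-0.018,-0.012,0],"turn":0.028},{"claw":-1,"travel":[-0.035,-0.026,0],"turn":0.056},{"claw":-1,"travel":[-0.05,-0.042,0],"turn":0.083},{"claw":-1,"travel":[-0.065,-0.058,0],"turn":0.111},{"claw":-1,"travel":[-0.077,-0.076,0],"turn":0.139}]'
python3 -m inch '[{"claw":-1,"travel":[-0.011,-0.019,0],"turn":0.028},{"claw":-1,"travel":[-0.02,-0.038,0],"turn":0.056},{"claw":-1,"travel":[-0.028,-0.059,0],"turn":0.083},{"claw":-1,"travel":[-0.034,-0.08,0],"turn":0.111},{"claw":-1,"travel":[-0.038,-0.101,0],"turn":0.139}]'
```

```text
clock: 4.5
position: [0.503, -0.2357, 0.0739]
ee_rot: [0.002, 0.484, 0.875, 0.001]
contact_force: [0.9, 1.8, 4.7]
width: 0.011
gripper_force: 24.6
clock: 5.0
position: [0.4873, -0.2508, 0.0739]
ee_rot: [0.001, 0.283, 0.959, 0.0]
contact_force: [0.1, 2.6, 7.1]
width: 0.0109
gripper_force: 24.7
clock: 5.5
position: [0.4796, -0.271, 0.0739]
ee_rot: [0.001, 0.068, 0.998, 0.0]
contact_force: [0.6, 2.7, 7.8]
width: 0.0109
gripper_force: 24.7
```

```bash
python3 -m inch '[{"claw":-1,"travel":[-0.001,-0.022,0],"turn":0.028},{"claw":-1,"travel":[0,-0.044,0],"turn":0.056},{"claw":-1,"travel":[0.002,-0.065,0],"turn":0.083},{"claw":-1,"travel":[0.004,-0.084,0],"turn":0.108},{"claw":-1,"travel":[0.007,-0.103,0],"turn":0.132}]'
python3 -m inch '[{"claw":-1,"travel":[0,0,0],"turn":0},{"claw":-1,"travel":[0,0,0],"turn":0},{"claw":0,"travel":[0,0,0],"turn":0},{"claw":0,"travel":[0,0,0],"turn":0},{"claw":0,"travel":[0,0,0],"turn":0}]'
python3 -m inch '[{"claw":0,"travel":[0,0,0],"turn":0},{"claw":0,"travel":[0,0,0.2],"turn":0},{"claw":0,"travel":[0,0,0.4],"turn":-0.03},{"claw":0,"travel":[0,0,0.7],"turn":-0.08},{"claw":0,"travel":[0,0,1],"turn":-0.12}]'
python3 -m inch '[{"claw":0,"travel":[0,0,0],"turn":-0.23},{"claw":0,"travel":[0,0,0],"turn":-0.23},{"claw":0,"travel":[0,0,0],"turn":-0.23},{"claw":0,"travel":[0,0,0],"turn":-0.23},{"claw":0,"travel":[0,0,0],"turn":-0.23}]'
python3 -m inch '[{"claw":0,"travel":[0.43,0.12,0],"turn":-0.23},{"claw":0,"travel":[0.43,0.12,0],"turn":-0.23},{"claw":0,"travel":[0.43,0.12,0],"turn":-0.23},{"claw":0,"travel":[0.43,0.12,0],"turn":-0.23},{"claw":0,"travel":[0.43,0.12,0],"turn":-0.23}]'
python3 -m inch '[{"claw":0,"travel":[0,0,0],"turn":-0.23},{"claw":0,"travel":[0,0,0],"turn":-0.23},{"claw":0,"travel":[0,0,0],"turn":-0.23},{"claw":0,"travel":[0,0,0],"turn":-0.23},{"claw":0,"travel":[0,0,0],"turn":-0.23}]'
python3 -m inch '[{"claw":0,"travel":[0,0,0],"turn":-0.19},{"claw":0,"travel":[0,0,0],"turn":-0.19},{"claw":0,"travel":[0,0,0],"turn":-0.19},{"claw":0,"travel":[0,0,0],"turn":-0.19},{"claw":0,"travel":[0,0,0],"turn":-0.19}]'
python3 -m inch '[{"claw":0,"travel":[0,0,0],"turn":0},{"claw":0,"travel":[0,0,0],"turn":0}]'
python3 - <<'E'
from h import *
s=get_state();im=imaging.get_image("wrist");cv2.imwrite("pics/w3.png",im[:,:,::-1]);np.save("w3.npy",[s],allow_pickle=True)
E
```

```text
clock: 6.0
position: [0.4809, -0.2914, 0.0739]
ee_rot: [0.001, -0.138, 0.99, 0.0]
contact_force: [0.9, 4.1, 7.3]
width: 0.0103
gripper_force: 24.8
clock: 6.5
position: [0.48, -0.2917, 0.0722]
ee_rot: [-0.0, -0.137, 0.991, 0.0]
contact_force: [0.5, 0.1, 0.7]
width: 0.0427
gripper_force: 0.0
clock: 7.0
position: [0.4796, -0.2914, 0.2537]
ee_rot: [-0.0, 0.054, 0.999, 0.0]
contact_force: [2.1, -0.4, 0.0]
width: 0.0428
gripper_force: 0.0
clock: 7.5
position: [0.4799, -0.2916, 0.2521]
ee_rot: [-0.0, 0.403, 0.915, 0.0]
contact_force: [-0.1, -0.3, 0.3]
width: 0.0426
gripper_force: 0.0
clock: 8.0
position: [0.5664, -0.2674, 0.2516]
ee_rot: [-0.001, 0.7, 0.714, -0.0]
contact_force: [0.5, -0.6, 1.2]
width: 0.0428
gripper_force: 0.0
clock: 8.5
position: [0.5659, -0.2677, 0.2519]
ee_rot: [-0.0, 0.908, 0.42, -0.0]
contact_force: [-0.3, -0.6, -0.7]
width: 0.0427
gripper_force: 0.0
clock: 9.0
position: [0.5659, -0.2677, 0.252]
ee_rot: [-0.0, 0.991, 0.137, -0.0]
contact_force: [-0.3, 0.8, 0.3]
width: 0.0431
gripper_force: 0.0
clock: 9.2
position: [0.566, -0.2677, 0.2522]
ee_rot: [-0.0, 0.99, 0.138, -0.0]
contact_force: [0.4, 0.1, 0.3]
width: 0.0429
gripper_force: 0.0
```

View pics/w3.png

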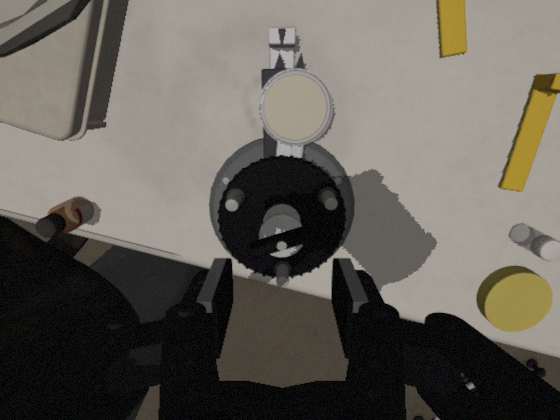

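Close to the goal: the mark tip is near (282,44), the lower pointer near (280,55) and the upper one near (302,55). The bar runs through (281,238).

Run:
```python
import cv2
im=cv2.imread("pics/w3.png");cv2.imwrite("pics/c3.png",cv2.resize(im[20:90,245:335],None,fx=8,fy=8,interpolation=cv2.INTER_CUBIC))
```

```text
(no output)
```

View pics/c3.png

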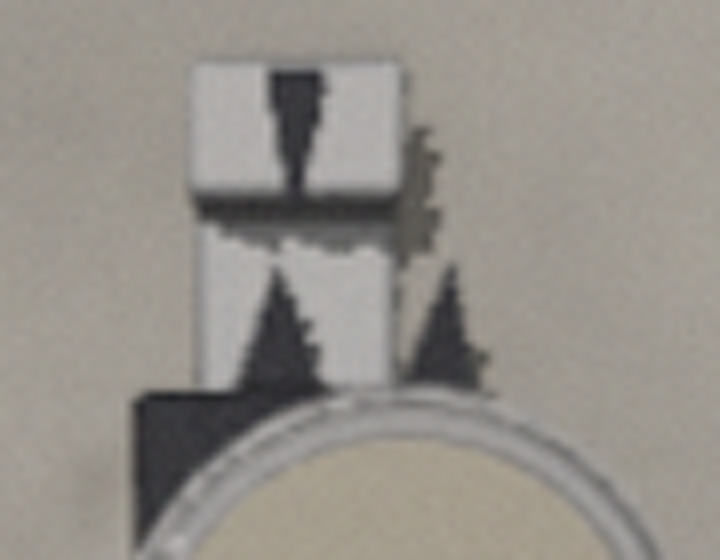

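Run:
```python
from h import *
s=np.load("w3.npy",allow_pickle=True)[0];K,T=cam("wrist",s)
P=[ray(K,T,u,.074)[:2] for u in[(233,205),(329,202),(282,270)]];c=np.mean(P,0)
print("axis",c,[ (np.linalg.norm(p-c).round(4),np.degrees(np.arctan2(*(p-c)[::-1])).round(1)) for p in P])
print("shaftcap",ray(K,T,(281.5,246),.106)[:2])
for n,u,z in[("mark",(282,44.4),.032),("coarse",(279.8,53.5),.019),("fine",(301.6,53.5),.03)]:
  p=ray(K,T,u,z)[:2]-c;print(n,np.linalg.norm(p).round(4),np.degrees(np.arctan2(*p[::-1])).round(2))
im=cv2.imread("pics/w3.png");cv2.imwrite("pics/c4.png",cv2.resize(im[180:290,215:350],None,fx=5,fy=5,interpolation=cv2.INTER_CUBIC))
```

```text
axis [ 0.5337623  -0.27637135] [(np.float64(0.0463), np.float64(80.5)), (np.float64(0.047), np.float64(-45.6)), (np.float64(0.0423), np.float64(-163.3))]
shaftcap [ 0.52887879 -0.27792201]
mark 0.1533 15.62
coarse 0.1474 16.38
fine 0.1473 8.86
```

View pics/c4.png

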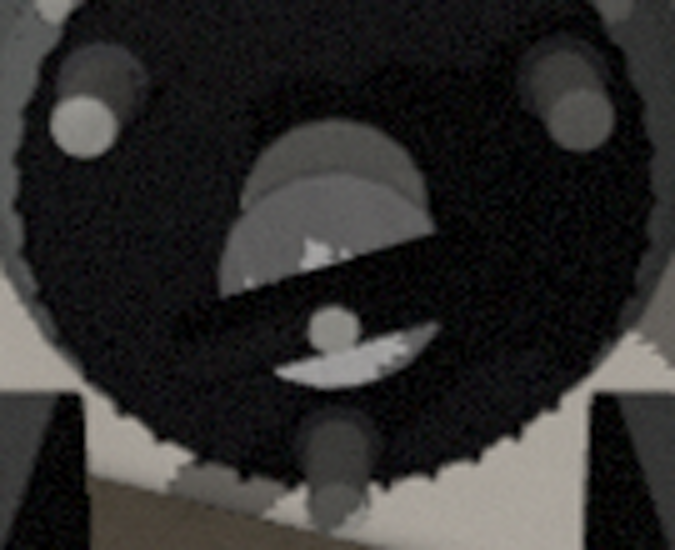

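```bash
python3 - <<'E'
from h import *
s=np.load("w3.npy",allow_pickle=True)[0];K,T=cam("wrist",s)
f=lambda x,y:(x/5+215,y/5+180)
P=[ray(K,T,f(*u),.074)[:2] for u in[(84,127),(581,122),(335,502)]];c=np.mean(P,0)
print("axis",c,[ (np.linalg.norm(p-c).round(4),np.degrees(np.arctan2(*(p-c)[::-1])).round(1)) for p in P],"cap",ray(K,T,f(335,328),.106)[:2])
d=ray(K,T,f(435,232),.106)-ray(K,T,f(225,298),.106);print("bar",np.degrees(np.arctan2(d[1],d[0])))
c=np.array([.529,-.2779])
for n,u,z in[("mark",(282,44.4),.032),("coarse",(279.8,53.5),.019),("fine",(301.6,53.5),.03)]:
  p=ray(K,T,u,z)[:2]-c;print(n,np.linalg.norm(p).round(4),np.degrees(np.arctan2(*p[::-1])).round(2))
E
python3 -m inch '[{"claw":0,"travel":[-0.185,-0.05,0],"turn":-0.23},{"claw":0,"travel":[-0.185,-0.05,0],"turn":-0.23},{"claw":0,"travel":[-0.185,-0.05,0],"turn":-0.23},{"claw":0,"travel":[-0.185,-0.05,0],"turn":-0.23},{"claw":0,"travel":[-0.185,-0.05,0],"turn":-0.23}]'
```

```text
axis [ 0.52964136 -0.27786623] [(np.float64(0.0494), np.float64(77.0)), (np.float64(0.0495), np.float64(-44.2)), (np.float64(0.0485), np.float64(-163.8))] cap [ 0.52932097 -0.27821327]
bar -55.63298837087063
mark 0.1583 15.68
coarse 0.1524 16.42
fine 0.1522 9.15
clock: 9.75
position: [0.529, -0.2778, 0.2524]
ee_rot: [0.0, 0.975, -0.224, 0.0]
contact_force: [0.3, -0.6, 0.9]
width: 0.043
gripper_force: 0.0
```

```bash
python3 -m inch '[{"claw":0,"travel":[0,0,0],"turn":-0.166},{"claw":0,"travel":[0,0,-0.1],"turn":-0.166},{"claw":0,"travel":[0,0,-0.2],"turn":-0.166},{"claw":0,"travel":[0,0,-0.4],"turn":-0.166},{"claw":0,"travel":[0,0,-0.4],"turn":-0.166}]'
python3 -m inch '[{"claw":0,"travel":[0,0,-0.1],"turn":0},{"claw":0,"travel":[0,0,-0.2],"turn":0},{"claw":0,"travel":[0,0,-0.3],"turn":0},{"claw":0,"travel":[0,0,-0.3],"turn":0},{"claw":0,"travel":[0,0,-0.3],"turn":0}]'
python3 -m inch '[{"claw":-1,"travel":[0,0,0],"turn":0},{"claw":-1,"travel":[0,0,0],"turn":0},{"claw":-1,"travel":[0,0,0],"turn":0},{"claw":-1,"travel":[0,0,0],"turn":0},{"claw":-1,"travel":[0,0,0],"turn":0}]' 20
```

```text
clock: 10.25
position: [0.526, -0.2756, 0.1676]
ee_rot: [-0.001, 0.885, -0.465, -0.005]
contact_force: [-0.6, -0.1, 0.1]
width: 0.0425
gripper_force: 0.0
clock: 10.75
position: [0.5298, -0.2782, 0.1136]
ee_rot: [0.0, 0.885, -0.465, 0.001]
contact_force: [-0.7, -0.5, -0.1]
width: 0.0423
gripper_force: 0.0
clock: 11.25
position: [0.5291, -0.2788, 0.1139]
ee_rot: [0.001, 0.885, -0.465, 0.001]
contact_force: [-3.9, -2.1, 6.7]
width: 0.0091
gripper_force: 23.2
```

```bash
python3 -m inch '[{"claw":-1,"travel":[0,0,0],"turn":0.036},{"claw":-1,"travel":[0,0,0],"turn":0.072},{"claw":-1,"travel":[0,0,0],"turn":0.108},{"claw":-1,"travel":[0,0,0],"turn":0.144},{"claw":-1,"travel":[0,0,0],"turn":0.18}]'
python3 -m inch '[{"claw":-1,"travel":[0,0,0],"turn":0.036},{"claw":-1,"travel":[0,0,0],"turn":0.072},{"claw":-1,"travel":[0,0,0],"turn":0.108},{"claw":-1,"travel":[0,0,0],"turn":0.144},{"claw":-1,"travel":[0,0,0],"turn":0.18}]'
python3 -m inch '[{"claw":-1,"travel":[0,0,0],"turn":0},{"claw":-1,"travel":[0,0,0],"turn":0},{"claw":0,"travel":[0,0,0],"turn":0},{"claw":0,"travel":[0,0,0],"turn":0},{"claw":0,"travel":[0,0,0],"turn":0}]'
python3 -m inch '[{"claw":0,"travel":[0,0,0.2],"turn":0},{"claw":0,"travel":[0,0,0.4],"turn":0.02},{"claw":0,"travel":[0,0,0.55],"turn":0.035},{"claw":0,"travel":[0.19,0.05,0.55],"turn":0.035},{"claw":0,"travel":[0.19,0.05,0.55],"turn":0.035}]'
python3 -m inch '[{"claw":0,"travel":[0,0,0],"turn":0},{"claw":0,"travel":[0,0,0],"turn":0},{"claw":0,"travel":[0,0,0],"turn":0}]'
python3 - <<'E'
from h import *
s=get_state();im=imaging.get_image("wrist");cv2.imwrite("pics/w5.png",im[:,:,::-1]);np.save("w5.npy",[s],allow_pickle=True)
K,T=cam("wrist",s);u,v=proj(K,T,[.529+.157*np.cos(.2737),-.2779+.157*np.sin(.2737),.032]).astype(int);x,y=max(u-35,0),max(v-25,0);print(x,y)
cv2.imwrite("pics/c5.png",cv2.resize(im[y:y+60,x:x+70,::-1],None,fx=10,fy=10,interpolation=cv2.INTER_CUBIC))
E
```

```text
clock: 11.75
position: [0.5295, -0.2784, 0.1139]
ee_rot: [0.001, 0.98, -0.198, 0.001]
contact_force: [-1.4, -1.1, 6.2]
width: 0.0093
gripper_force: 23.2
clock: 12.25
position: [0.5295, -0.2778, 0.1139]
ee_rot: [0.0, 0.997, 0.083, 0.001]
contact_force: [-1.5, 0.7, 7.5]
width: 0.0094
gripper_force: 23.3
clock: 12.75
position: [0.5291, -0.2776, 0.1122]
ee_rot: [-0.0, 0.997, 0.081, 0.0]
contact_force: [1.3, 0.4, -0.7]
width: 0.0429
gripper_force: 0.0
clock: 13.25
position: [0.5711, -0.2673, 0.2235]
ee_rot: [0.001, 0.991, 0.136, 0.003]
contact_force: [-0.4, 0.7, -0.0]
width: 0.0427
gripper_force: 0.0
clock: 13.55
position: [0.5661, -0.2677, 0.2216]
ee_rot: [-0.0, 0.991, 0.135, -0.001]
contact_force: [-0.4, 0.8, -0.7]
width: 0.043
gripper_force: 0.0
246 15
```

View pics/c5.png

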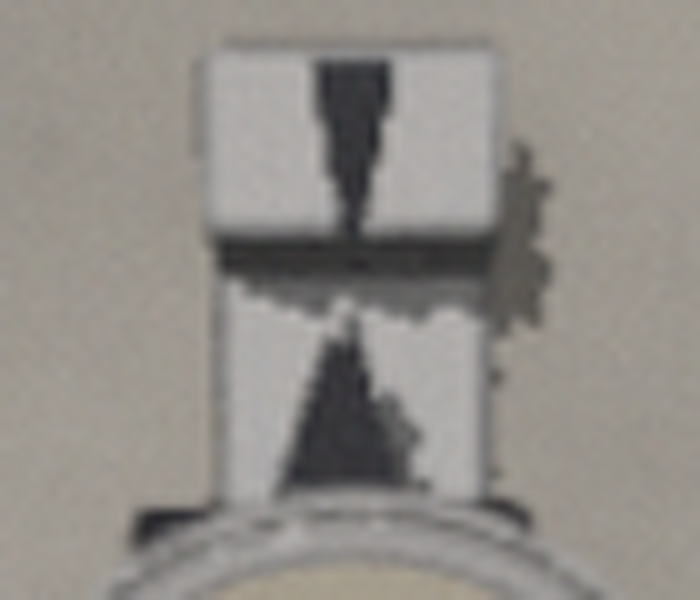

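The upper pointer's apex at crop (350,315) lines up with the mark tip at crop (351,238). I'll take one closer look to confirm.

```bash
python3 -m inch '[{"claw":0,"travel":[0.12,0.03,-0.15],"turn":0},{"claw":0,"travel":[0.25,0.07,-0.35],"turn":0},{"claw":0,"travel":[0.25,0.07,-0.35],"turn":0},{"claw":0,"travel":[0.25,0.07,-0.35],"turn":0},{"claw":0,"travel":[0.25,0.07,-0.35],"turn":0}]'
python3 - <<'E'
from h import *
s=get_state();im=imaging.get_image("wrist");cv2.imwrite("pics/w6.png",im[:,:,::-1]);np.save("w6.npy",[s],allow_pickle=True)
K,T=cam("wrist",s);u,v=proj(K,T,[.529+.157*np.cos(.2737),-.2779+.157*np.sin(.2737),.032]).astype(int);x,y=max(u-35,0),max(v-30,0);print(x,y)
cv2.imwrite("pics/c6.png",cv2.resize(im[y:y+60,x:x+70,::-1],None,fx=10,fy=10,interpolation=cv2.INTER_CUBIC))
E
```

```text
clock: 14.1
position: [0.617, -0.2544, 0.1536]
ee_rot: [0.001, 0.991, 0.135, 0.0]
contact_force: [-0.6, -0.7, 0.6]
width: 0.0426
gripper_force: 0.0
244 82
```

View pics/c6.png

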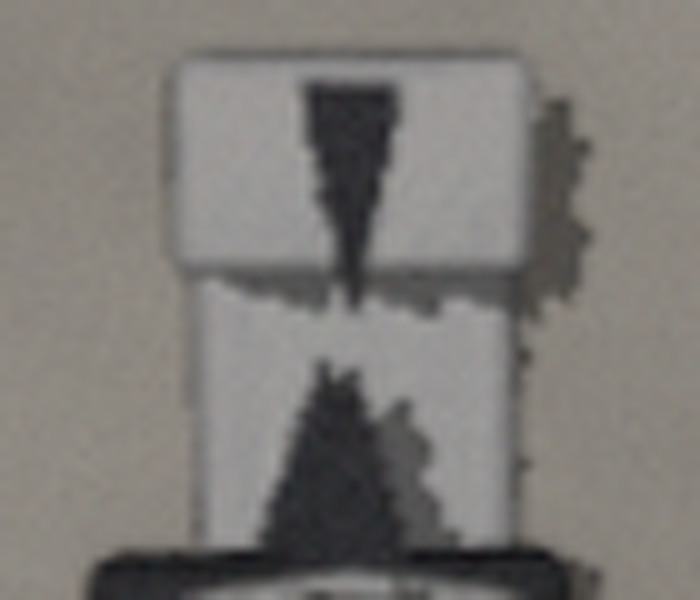

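The close view shows the upper pointer's tip at crop (348,367) against the mark tip at (352,305), about 0.3 mm off. The lower pointer's tip is at (325,362), about 1.9 mm off the middle of the 24 mm block. Both are good, and the arm is clear, so I'll hand in.

```bash
python3 -c "
from rig import ticket
print(ticket.sign_off())"
```

```text
the job is handed in; nothing more can be done
None
```

I handed the job in after about 14 s of robot time. I set the wheel first, leaving the lower pointer about 2 mm from the middle of the 24 mm block, then turned the knob until the upper pointer was within about 0.3 mm of the mark. The gripper touched only the wheel peg and the knob bar.

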